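# Space and hold down the new counter tile

### The job

One tile of the snack counter's tiled ledge is newly laid and still stands proud on its springy bedding. Lower the upright wooden spacer into the one joint beside that tile that is wide enough for it, right down on the board, standing upright and not sticking out past the tiles' ends, and let go of it; only then press the new tile down with the fingertips until it is flush with its neighbours, and finish while still holding it pressed down. Do not knock over the two snack jars.

Things in the scene. Friction and masses are not known exactly. Their poses are not given: they have to be found in the camera images.
- ledge: Fixed plywood board, 110 (x) x 316 (y) x 12 mm, flat on the counter, carrying a row along y of five terracotta tiles, each 80 mm long in x (centred) and 16 mm thick. Four are set, tops 28 mm above the counter, spanning y -152..-112, -106..-46, 46..106, 112..152 mm; the new tile lies in the middle place. Origin: centre of the underside, z up.
- new_tile: The new tile with its bedding, 80 (x) x 70 (y) x 16 mm, axes as the ledge's. Origin: on the board's top, 12 mm above the counter, under the tile's centre. It lies 5 mm to the ledge's +y or -y side, leaving a 6 mm joint on that side and a 16 mm joint on the other (middle 43 mm from this origin along y), both along x and open down to the board.
- tile_top (a point): Centre of the new tile's top face, 33 mm above the counter at the start (5 mm proud) and 28 mm when flush.
- press (a joint): How far the new tile has been pressed down, m: 0 = 5 mm proud, 0.005 = flush, on its stop. It springs back: it starts to move at about 3 N and reaches the stop at about 10 N.
- spacer_mid (a point): Centre, half-way up, of the loose wooden spacer: an upright batten 60 mm long (its x), 12 mm thick (its y) and 56 mm high (z up), 40 g, standing on its narrow foot on the counter; the lowest 4 mm taper to 8.5 mm thick. Either way round will do.
- spacer_foot (a point): Centre of the spacer's underside, 28 mm below its centre.
- spacer: The same spacer; its origin is the centre of its underside.
- jar_a: Full snack jar, 84 mm in diameter, 160 mm high, standing beyond the ledge, towards the left; origin at the centre of its underside. Not to be knocked over.
- jar_b: The other full snack jar, same size, standing to the left beyond the spacer; origin likewise. Not to be knocked over.

How it is judged:
On the way, in this order (a step that is already met when the one before it is completed fails the run):
1. the spacer stands in the wide joint beside the new tile, down on the board, and is let go, the new tile not yet pressed down (z of spacer_foot in the frame of new_tile between -0.003 and 0.004 m and x of spacer_foot in the frame of new_tile between -0.014 and 0.014 m and angle between spacer_foot's own z axis and vertical below 0.25 rad and (y of spacer_foot in the frame of new_tile between 0.036 and 0.05 m or y of spacer_foot in the frame of new_tile between -0.05 and -0.036 m) and contact force between each of the fingers, the arm and spacer below 0.1 N and value of joint press below 0.002 m), for 0.3 s.
2. the new tile is pressed flush by the fingers (value of joint press above 0.0038 m and contact force between the fingers and new_tile above 4 N), for 0.2 s.
At the end, for the whole second after the job is handed in: The new tile is pressed down by the fingers to within 1.2 mm of flush (force over 4 N) and held; the spacer stands free and at rest in the wide joint, foot within 4 mm of the board, upright within 0.25 rad, lengthwise within 14 mm of the tile's middle (all of step 2 and z of spacer_foot in the frame of new_tile between -0.003 and 0.004 m and x of spacer_foot in the frame of new_tile between -0.014 and 0.014 m and angle between spacer_foot's own z axis and vertical below 0.25 rad and (y of spacer_foot in the frame of new_tile between 0.036 and 0.05 m or y of spacer_foot in the frame of new_tile between -0.05 and -0.036 m) and contact force between each of the fingers, the arm and spacer below 0.1 N and linear speed of spacer below 0.03 m/s); the arm keeps its last pose, push and grip.
It fails at once if a snack jar is knocked over (angle between any of jar_a, jar_b's own z axis and vertical above 0.6 rad).
It fails at once if the new tile is pressed flush with the fingers before the spacer is in (value of joint press above 0.0038 m and contact force between the fingers and new_tile above 4 N and not (z of spacer_foot in the frame of new_tile below 0.01 m and y of spacer_foot in the frame of new_tile between -0.06 and 0.06 m and x of spacer_foot in the frame of new_tile between -0.04 and 0.04 m)).
It also fails if it takes over 48 s, if anything falls off the work surface, if the arm or the gripper's body presses on something with over 40 N, if the wrist force passes 120 N, or if a joint passes its speed limit or range.

### The arm

A 6-joint arm with a two-finger parallel gripper is mounted at the origin on the work surface. World frame = base frame: x ahead of the robot, y to its left, z up, the work surface at z = 0. Lengths are in m, angles in rad, forces in N, time in s.
With the tool pointing down it reaches from about 0.35 to 0.975 m from the base axis. Payload 4.9 kg.
Tool frame: the origin (TCP) lies between the finger pads; the fingertips stand 8 mm ahead of it and the grasp point (between the pads) lies 11 mm behind it; z points along the fingers, y is the direction in which the jaws open and shut (so a half turn about z gives the same grasp; the last joint's range is limited). The gripper opens to 85 mm and grips with 20 to 120 N. Pads are 22 mm wide; open, the fingers measure 114 mm over their backs; the gripper's body (76 mm by 85 mm) begins 54 mm behind the grasp point. The pads swing forward as they close: fully open they stand 13 mm farther back than shut.
Start: joints at [-1.434, 0.053, 1.613, -0, 1.476, -0.119], TCP at [0.158, -0.605, 0.239] pointing down, gripper open.
Joint ranges: [-3.01, 3.01], [-1.01, 2.22], [0.06, 2.58], [-1.02, 4.17], [0.09, 2.62], [-3.14, 3.14]. Speed limits (rad/s): [2.57, 2.57, 3.14, 3.14, 3.14, 3.14].

### API

Orientations are given as a rotation vector (axis times angle).
In Python, from station import ctrl gives the robot as it stands. The module is installed in compiled form; this text tells all that it offers.
- The arm moves only by the shell command python3 -m creep 'ROWS' [FORCE]. ROWS is JSON, a list of rows, each an object with "hand": the opening, from 0 (shut) to 1 (fully open); "translation": the shift along the tool's x, y, z in cm, a list of three; "delta_rot": the turn, a rotation vector about the tool's x, y, z in degrees, a list of three. A call has 1 to 8 rows; each row shifts and turns the commanded pose from where the row before left it, along the tool's axes as they then stand; what a row does not reach is not made up. A row lasts 1/8 s, in which the tool goes at most 62.5 mm and 10.7 degrees, less where a joint would pass 70% of its speed; a pose out of reach is approached as far as the arm can. A call with a gripper value outside its range is refused whole. The fingers move at their own pace and stop on an object; FORCE is the grip in N (left out, the last holds). Time passes only in rows, so rows that do not move let the fingers close. It gives the time, the measured TCP pose, the force and the opening at its end, in the units of the state.
- ctrl.get_obs(): the state, without advancing time (a new reading comes with each control period).
- ctrl.get_image(name): name is "scene" or "top" or "wrist"; returns (picture, depth): 420x560x3 uint8, red, green, blue; 420x560 float32, m along the optical axis (not along the pixel's ray), 0 where there is no reading.
- ctrl.calibration(name): a dict with "fx", "fy", "cx", "cy" (pixels), "dist" ([k1, k2, p1, p2, k3] as OpenCV has them; the pictures are not rectified), "T" (4x4, takes a point from camera to world coordinates). Camera axes: x right, y up, looking along -z (the intrinsics and any distortion apply to the point x, -y, -z); pixel columns grow to the right and rows downward; lengths in m; the calibration is good to about 2 mm. A picture is of the moment at which its call begins: read the wrist's pose just before it. calibration takes no time and is no camera call; for the wrist camera it gives the pose at the moment of the call.
- ctrl.finish_job(): hands the job in, once; it reports no verdict.
The state is a dict: "t": time; "q": joint angles; "dq": joint speeds; "effort": joint torques, N m; "tool_pos": TCP position; "tool_rot": TCP orientation; "contact_force": force on the tool from outside, world axes, zero at the start; "wrist_torque": the same for the moment, N m; "opening": finger opening in m.
Only numpy, scipy, OpenCV 4.12 (cv2) and the standard library are available. Lean on these libraries where they do the work, as an engineer would, in place of code of your own. Each camera call takes 0.05 s, during which the arm holds its last target.

## Working session

There is one attempt and no reset: what is moved stays moved. The work goes in short steps, Python scripts to look and compute and a shell command to move; the robot and the scene stay as the last step left them, time stands still between calls to the robot, and variables do not carry over. Pictures are saved under pics/ and viewed, and the job is handed in when it is done.

```bash
ls; mkdir -p pics
python3 - <<'E'
from station import ctrl
import cv2
o=ctrl.get_obs(); print(o)
for n in ["scene","top","wrist"]:
    im,d=ctrl.get_image(n); cv2.imwrite(f"pics/{n}0.png",im[:,:,::-1])
    import numpy as np; np.save(f"pics/{n}0d.npy",d)
    c=ctrl.calibration(n); np.save(f"pics/{n}0c.npy",c,allow_pickle=True); print(n,c)
E
```

```text
pics
{'t': 0.0, 'q': array([-1.43401035e+00,  5.33665901e-02,  1.61429371e+00,  1.46600621e-05,
        1.47598837e+00, -1.19015044e-01]), 'dq': array([-0.00123954, -0.00039162,  0.00086461,  0.00173014,  0.00075258,
        0.00066964]), 'effort': array([-1.07161781e-03, -3.93685412e+01, -3.70177603e+01, -1.82365479e-04,
        7.17422459e-03, -8.19552554e-06]), 'tool_pos': array([ 0.15805014, -0.60406275,  0.23805713]), 'tool_rot': array([-3.11389273e+00, -4.00452248e-01,  5.77088380e-06]), 'contact_force': array([-0.00241505,  0.09600346, -0.51055954]), 'wrist_torque': array([-0.00711322, -0.02501218,  0.00423685]), 'opening': 0.0851114576186218}
scene {'fx': 488.2709532650079, 'fy': 488.2709532650079, 'cx': 277.74446179042303, 'cy': 204.24436566063173, 'dist': array([-0.02199835,  0.        ,  0.        ,  0.        ,  0.        ]), 'T': array([[-0.05827392, -0.79509175,  0.60368307,  1.16933008],
       [ 0.99825041, -0.0403443 ,  0.04322557,  0.18608589],
       [-0.01001312,  0.6051458 ,  0.79605169,  0.73799372],
       [ 0.        ,  0.        ,  0.        ,  1.        ]])}
[... 178 characters left out ...]
       ]), 'T': array([[ 0.00388669,  0.99735121, -0.0726324 ,  0.58033928],
       [-0.99932181,  0.00653346,  0.03623865,  0.18236398],
       [ 0.0366172 ,  0.07244229,  0.9967002 ,  0.81459365],
       [ 0.        ,  0.        ,  0.        ,  1.        ]])}
wrist {'fx': 364.098022536985, 'fy': 364.098022536985, 'cx': 282.7711730838796, 'cy': 213.96135197029523, 'dist': array([-0.05511547,  0.        ,  0.        ,  0.        ,  0.        ]), 'T': array([[ 0.25375111,  0.92043394,  0.29734111,  0.23439717],
       [-0.96726841,  0.24193485,  0.07654636, -0.58406909],
       [-0.00148131, -0.30703238,  0.95169791,  0.37334885],
       [ 0.        ,  0.        ,  0.        ,  1.        ]])}
```

View pics/scene0.png

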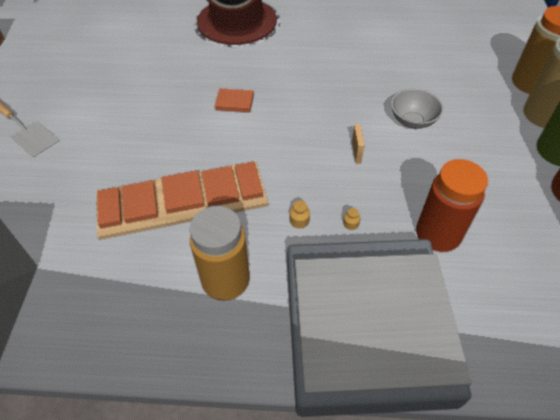

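View pics/top0.png

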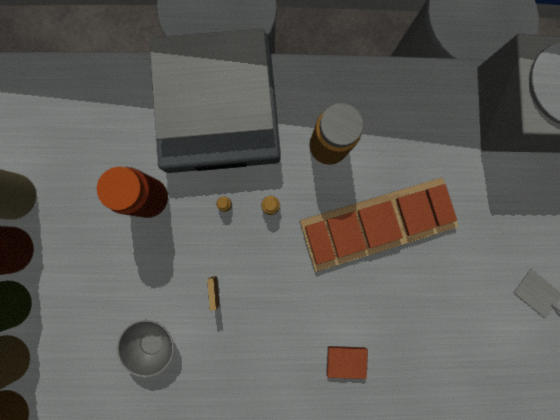

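View pics/wrist0.png

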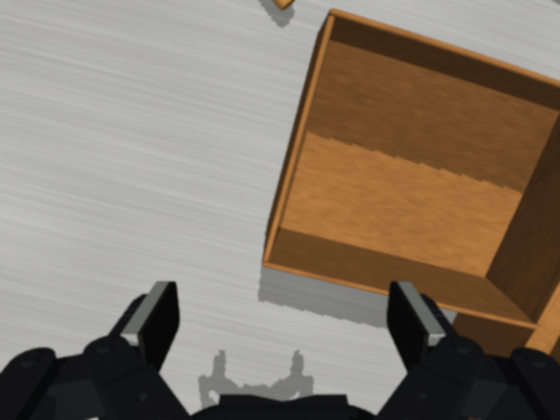

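```bash
cat > h.py <<'E'
import numpy as np, cv2
def ray(c,u,v):
    K=np.array([[c['fx'],0,c['cx']],[0,c['fy'],c['cy']],[0,0,1]])
    p=cv2.undistortPoints(np.array([[[u,v]]],float),K,np.array(c['dist']))[0,0]
    T=np.array(c['T']); return T[:3,3],T[:3,:3]@np.array([p[0],-p[1],-1.])
def atz(c,u,v,z):
    o,r=ray(c,u,v); return o+r*(z-o[2])/r[2]
def atd(c,u,v,d):
    o,r=ray(c,u,v); return o+r*d
def tri(obs):
    A=np.zeros((3,3));b=np.zeros(3)
    for c,u,v in obs:
        o,r=ray(c,u,v); r=r/np.linalg.norm(r); P=np.eye(3)-np.outer(r,r); A+=P;b+=P@o
    return np.linalg.solve(A,b)
def load(n):
    return cv2.imread(f"pics/{n}.png"),np.load(f"pics/{n}d.npy"),np.load(f"pics/{n}c.npy",allow_pickle=True).item()
def snap(cam,n):
    from station import ctrl
    c=ctrl.calibration(cam); im,d=ctrl.get_image(cam)
    cv2.imwrite(f"pics/{n}.png",im[:,:,::-1]); np.save(f"pics/{n}d.npy",d); np.save(f"pics/{n}c.npy",c,allow_pickle=True)
    return im,d,c
def crop(n,x0,y0,x1,y1,s,out):
    im=cv2.imread(f"pics/{n}.png")[y0:y1,x0:x1]
    cv2.imwrite(f"pics/{out}.png",cv2.resize(im,None,fx=s,fy=s,interpolation=cv2.INTER_CUBIC))
E
python3 - <<'E'
from h import *
crop("top0",290,170,470,280,4,"c1"); crop("top0",185,260,245,330,8,"c2")
crop("scene0",80,150,280,240,4,"c3"); crop("scene0",330,110,390,180,8,"c4")
E
```

```text
(no output)
```

View pics/c1.png

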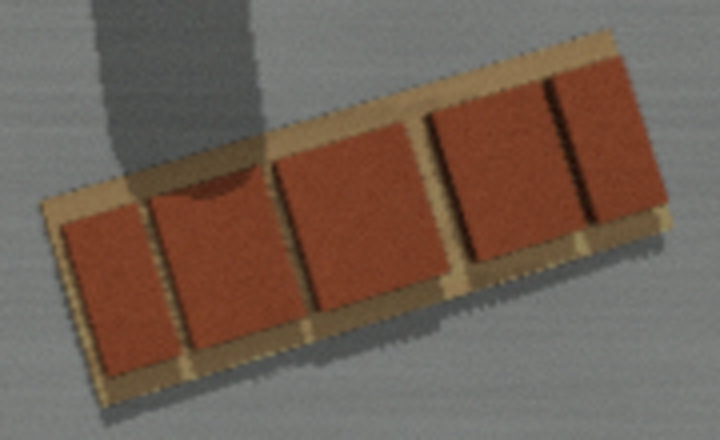

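View pics/c2.png

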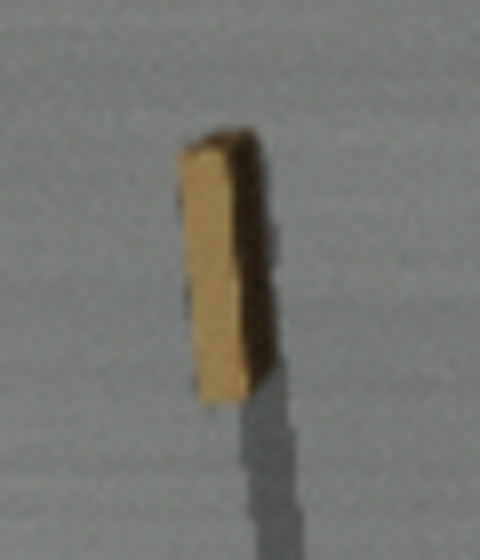

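View pics/c3.png

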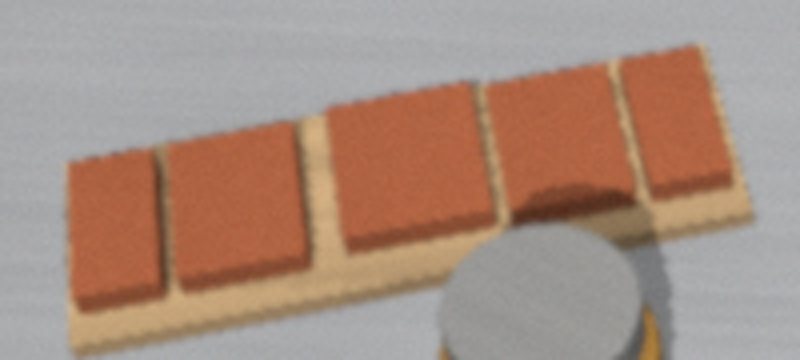

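View pics/c4.png

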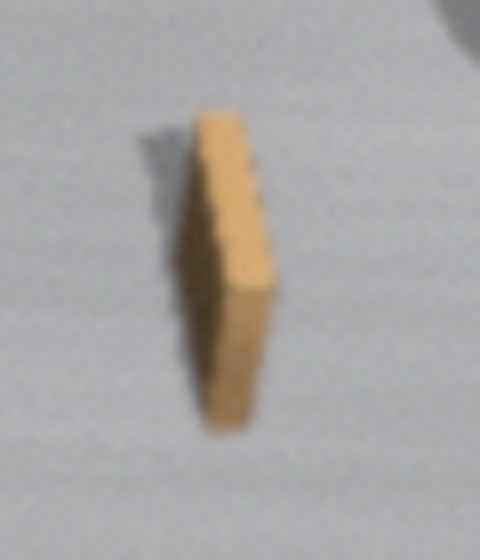

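Run:
```python
from h import *
ct=load("top0")[2]; cs=load("scene0")[2]
def P(x,y,s,ox,oy): return ((x+.5)/s-.5+ox,(y+.5)/s-.5+oy)
t2=lambda x,y:P(x,y,8,185,260); s4=lambda x,y:P(x,y,8,330,110)
t1=lambda x,y:P(x,y,4,290,170); s3=lambda x,y:P(x,y,4,80,150)
print("spacer corners near-end/far: top  vs scene, tri")
# robot far end(top of top img)
for a,b in [((182,155),(273,285)),((232,148),(228,290)),((248,400),(197,117)),((202,403),(240,112))]:
    A=t2(*a);B=s4(*b); print(tri([(ct,*A),(cs,*B)]).round(4), atz(ct,*A,.056).round(4),atz(cs,*B,.056).round(4))
print("tile")
for a,b in [((275,163),(495,213)),((405,123),(345,238)),((450,270),(327,108)),((317,310),(473,83))]:
    A=t1(*a);B=s3(*b); print(tri([(ct,*A),(cs,*B)]).round(4), atz(ct,*A,.033).round(4),atz(cs,*B,.033).round(4))
```

```text
spacer corners near-end/far: top  vs scene, tri
[0.4979 0.3069 0.053 ] [0.4982 0.3064 0.056 ] [0.5008 0.3064 0.056 ]
[0.4995 0.2956 0.0523] [0.4999 0.2946 0.056 ] [0.503  0.2955 0.056 ]
[0.44   0.2906 0.0528] [0.4406 0.29   0.056 ] [0.4433 0.2902 0.056 ]
[0.4396 0.3012 0.0547] [0.4398 0.3009 0.056 ] [0.441 0.301 0.056]
tile
[0.6329 0.0098 0.0257] [0.6324 0.0107 0.033 ] [0.6384 0.0123 0.033 ]
[ 0.6533 -0.0559  0.0296] [ 0.6531 -0.056   0.033 ] [ 0.656  -0.0535  0.033 ]
[ 0.5789 -0.0781  0.0318] [ 0.5789 -0.078   0.033 ] [ 0.58   -0.0773  0.033 ]
[ 0.5588 -0.0107  0.0305] [ 0.5588 -0.0099  0.033 ] [ 0.5609 -0.0101  0.033 ]
```

```bash
python3 -m creep '[{"hand":1,"translation":[4.2,-2.9,0],"delta_rot":[0,0,0]},{"hand":1,"translation":[4.2,-2.9,0],"delta_rot":[0,0,0]},{"hand":1,"translation":[4.2,-2.9,0],"delta_rot":[0,0,0]},{"hand":1,"translation":[4.2,-2.9,0],"delta_rot":[0,0,0]},{"hand":1,"translation":[4.2,-2.9,0],"delta_rot":[0,0,0]},{"hand":1,"translation":[4.2,-2.9,0],"delta_rot":[0,0,0]},{"hand":1,"translation":[4.2,-2.9,0],"delta_rot":[0,0,0]}]' 40
python3 - <<'E'
from h import *
for n in ["top0","scene0"]:
    im,d,c=load(n); pts=[]
    H={'top0':{'jarA':(342,125),'jarB':(122,190),'bowl':(147,348),'shak1':(224,204),'shak2':(270,205)},'scene0':{'jarA':(218,228),'jarB':(462,182),'bowl':(416,108)}}[n]
    for k,(u,v) in H.items(): print(n,k,d[v,u],atd(c,u,v,d[v,u]).round(3))
E
```

```text
t: 1.02
tool_pos: [0.392, -0.3324, 0.2391]
tool_rot: [-3.116, -0.4, -0.0]
contact_force: [0.1, -1.0, 0.3]
opening: 0.0858
top0 jarA 0.66943437 [0.77  0.065 0.161]
top0 jarB 0.6498926 [0.656 0.434 0.159]
top0 bowl 0.7825846 [0.354 0.435 0.004]
top0 shak1 0.7789106 [0.643 0.279 0.034]
top0 shak2 0.772079 [0.641 0.188 0.044]
scene0 jarA 0.701444 [0.778 0.071 0.16 ]
scene0 jarB 0.7482248 [0.674 0.435 0.16 ]
scene0 bowl 1.0714911 [0.336 0.435 0.01 ]
```

```bash
python3 -m creep '[{"hand":1,"translation":[4.1,-2.9,0],"delta_rot":[0,0,0]},{"hand":1,"translation":[4.1,-2.9,0],"delta_rot":[0,0,0]},{"hand":1,"translation":[4.1,-2.9,0],"delta_rot":[0,0,0]},{"hand":1,"translation":[4.1,-2.9,0],"delta_rot":[0,0,0]},{"hand":1,"translation":[4.1,-2.9,0],"delta_rot":[0,0,0]},{"hand":1,"translation":[4.1,-2.9,0],"delta_rot":[0,0,0]},{"hand":1,"translation":[0,0,0],"delta_rot":[0,0,0]},{"hand":1,"translation":[0,0,0],"delta_rot":[0,0,0]}]' 40
python3 - <<'E'
from h import *
snap("wrist","w1")
from station import ctrl; print(ctrl.get_obs()['t'],ctrl.get_obs()['tool_pos'])
E
```

```text
t: 2.02
tool_pos: [0.5848, -0.1033, 0.2388]
tool_rot: [3.116, 0.401, -0.002]
contact_force: [-0.4, -0.3, 0.5]
opening: 0.0851
2.075 [ 0.5846406  -0.10381666  0.23896042]
```

View pics/w1.png

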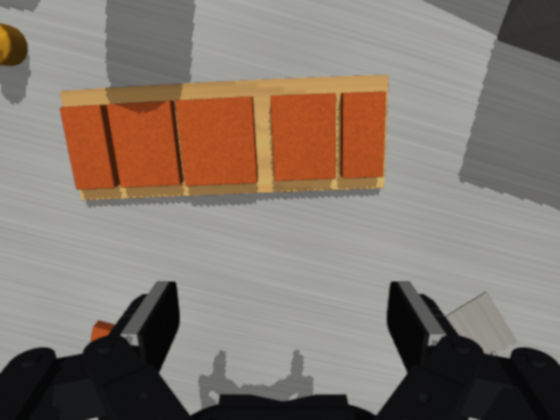

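Run:
```python
from h import *
crop("w1",55,65,235,205,4,"c5");crop("w1",225,65,405,205,4,"c6")
```

```text
(no output)
```

View pics/c5.png

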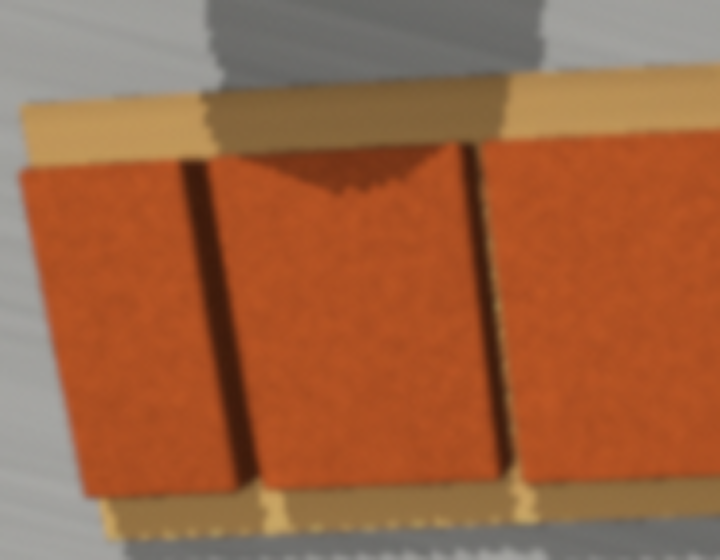

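View pics/c6.png

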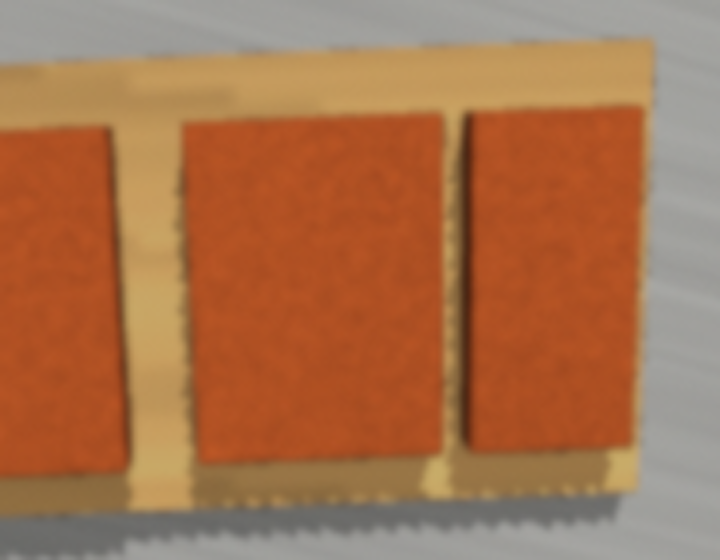

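```bash
cat > fit.py <<'E'
from h import *
from scipy.optimize import least_squares
def proj(c,P):
    T=np.array(c['T']); p=(np.asarray(P)-T[:3,3])@T[:3,:3]; p=p*[1,-1,-1]
    K=np.array([[c['fx'],0,c['cx']],[0,c['fy'],c['cy']],[0,0,1]])
    return cv2.projectPoints(p.reshape(-1,1,3),np.zeros(3),np.zeros(3),K,np.array(c['dist']))[0][:,0]
def fit(c,model,px,x0,zfree=False):
    model=np.array(model,float); px=np.array(px,float)
    def W(x):
        s,k=np.sin(x[2]),np.cos(x[2]); q=model.copy()
        q[:,0]=k*model[:,0]-s*model[:,1]+x[0]; q[:,1]=s*model[:,0]+k*model[:,1]+x[1]
        if zfree: q[:,2]+=x[3]
        return q
    r=least_squares(lambda x:(proj(c,W(x))-px).ravel(),list(x0)+([0] if zfree else []),x_scale=[.01,.01,.05]+([.01] if zfree else []))
    return r.x, np.sqrt(np.mean(r.fun**2)), r.fun.reshape(-1,2)
E
cat > ledge1.py <<'E'
from fit import *
c=load("w1")[2]
A=lambda x,y:((x+.5)/4-.5+55,(y+.5)/4-.5+65)
B=lambda x,y:((x+.5)/4-.5+225,(y+.5)/4-.5+65)
L=[(A,20,170,40,152),(A,88,496,-40,152),(A,182,160,40,112),(A,237,488,-40,112),(A,208,157,40,106),(A,270,490,-40,106),(A,462,144,40,46),(A,500,478,-40,46),
(A,480,140,40,40),(A,525,483,-40,40),(B,108,126,40,-30),(B,127,472,-40,-30),(B,183,122,40,-46),(B,200,463,-40,-46),(B,442,113,40,-106),(B,440,453,-40,-106),
(B,470,112,40,-112),(B,470,452,-40,-112),(B,643,106,40,-152),(B,633,446,-40,-152)]
px=[f(x,y) for f,x,y,_,_ in L]
m=[(X/1e3,Y/1e3,.033 if Y in(40,-30) else .028) for *_,X,Y in L]
for zf in (False,True):
    x,r,res=fit(c,m,px,[.6,-.04,.29],zf); print(x.round(4),np.degrees(x[2]),r)
    s,k=np.sin(x[2]),np.cos(x[2])
    for n,y in (("joint",-.038),("tile",.005)): print(n,x[0]-s*y,x[1]+k*y)
print(res.round(1).tolist())
E
python3 ledge1.py
```

```text
[ 0.608  -0.0391  0.2979] 17.069244383709947 0.7410790810209142
joint 0.6191897855462658 -0.07541941378607529
tile 0.6065681148346511 -0.03431353308212289
[ 0.6078 -0.0388  0.2977 -0.0024] 17.059155201614125 0.5089058458056953
joint 0.6189034327344101 -0.07512168527679043
tile 0.6062890005302183 -0.03401358266713635
[[0.1, -0.4], [-0.1, 0.5], [0.4, -0.6], [1.3, 0.8], [0.1, -0.2], [-1.1, 0.0], [-0.1, -0.6], [0.9, 0.4], [0.3, 0.1], [-0.7, 0.1], [0.1, -0.2], [0.8, -0.2], [-0.7, 0.0], [-0.8, 0.3], [0.2, -0.4], [0.7, 0.4], [-0.2, -0.4], [-0.7, 0.4], [0.1, -0.4], [-0.6, 0.3]]
```

```bash
python3 -m creep '[{"hand":1,"translation":[-0.3,-5.2,0],"delta_rot":[0,0,0]},{"hand":1,"translation":[-0.3,-5.2,0],"delta_rot":[0,0,0]},{"hand":1,"translation":[-0.3,-5.2,0],"delta_rot":[0,0,0]},{"hand":1,"translation":[-0.3,-5.2,0],"delta_rot":[0,0,0]},{"hand":1,"translation":[-0.3,-5.2,0],"delta_rot":[0,0,0]},{"hand":1,"translation":[-0.3,-5.2,0],"delta_rot":[0,0,0]},{"hand":1,"translation":[-0.3,-5.2,0],"delta_rot":[0,0,0]},{"hand":1,"translation":[-0.3,-5.0,0],"delta_rot":[0,0,0]}]' 40
python3 -m creep '[{"hand":1,"translation":[0,0,0],"delta_rot":[0,0,9.4]},{"hand":1,"translation":[0,0,0],"delta_rot":[0,0,0]},{"hand":1,"translation":[0,0,0],"delta_rot":[0,0,0]}]' 40
python3 - <<'E'
from h import *
snap("wrist","w2"); crop("w2",190,60,390,220,4,"c7")
from station import ctrl; o=ctrl.get_obs(); print(o['t'],o['tool_pos'],o['tool_rot'])
E
```

```text
t: 3.08
tool_pos: [0.4568, 0.2914, 0.2395]
tool_rot: [3.116, 0.397, 0.001]
contact_force: [0.2, -0.4, -0.3]
opening: 0.085
t: 3.45
tool_pos: [0.4575, 0.2901, 0.2393]
tool_rot: [3.138, 0.145, 0.0]
contact_force: [0.5, 0.6, -0.4]
opening: 0.0854
3.5 [0.45758449 0.29014327 0.2393205 ] [3.13824953e+00 1.43901398e-01 1.88557002e-04]
```

View pics/w2.png

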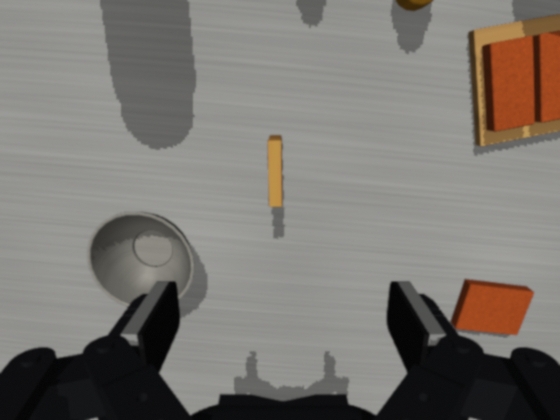

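View pics/c7.png

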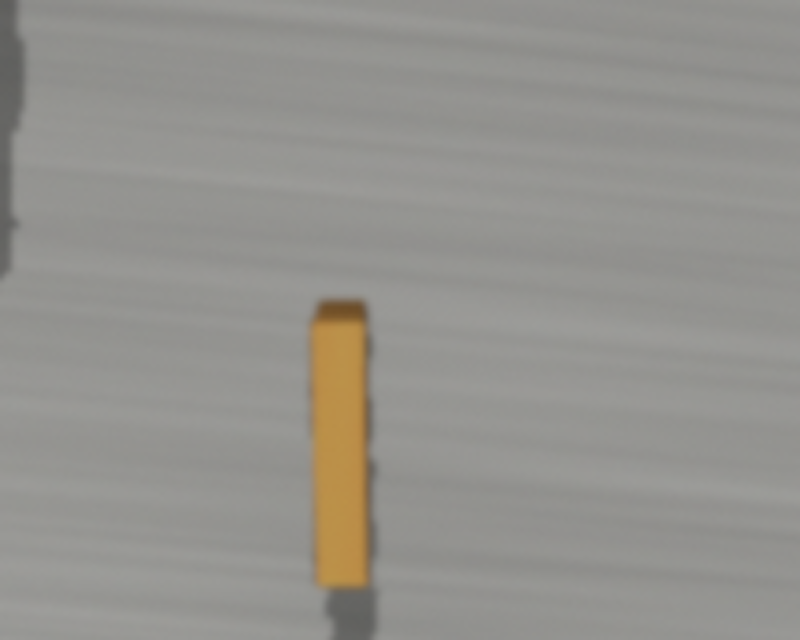

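Run:
```python
from fit import *
c=load("w2")[2]
px=[((x+.5)/4-.5+190,(y+.5)/4-.5+60) for x,y in [(312,322),(366,321),(370,586),(316,587)]]
m=[(.03,.006,.056),(.03,-.006,.056),(-.03,-.006,.056),(-.03,.006,.056)]
for zf in(0,1):
    x,r,res=fit(c,m,px,[.47,.3,.08],zf);print(x.round(4),np.degrees(x[2]),r)
from scipy.spatial.transform import Rotation as R
from station import ctrl
o=ctrl.get_obs(); M=R.from_rotvec(o['tool_rot']).as_matrix(); print(M.round(4),np.degrees(np.arctan2(M[1,0],M[0,0])))
print(M.T@(np.array([x[0],x[1],.056])-o['tool_pos']))
```

```text
[0.4702 0.2986 0.1016] 5.823042131797529 0.16702912719025828
[ 0.47    0.2986  0.1017 -0.0012] 5.824372389942538 0.1384370948513777
[[ 9.958e-01  9.150e-02  1.000e-04]
 [ 9.150e-02 -9.958e-01 -0.000e+00]
 [ 1.000e-04  1.000e-04 -1.000e+00]] 5.250807290894421
[ 0.01310736 -0.00730008  0.18332167]
```

```bash
python3 -m creep '[{"hand":1,"translation":[1.3,-0.7,0],"delta_rot":[0,0,-0.6]},{"hand":1,"translation":[0,0,5],"delta_rot":[0,0,0]},{"hand":1,"translation":[0,0,5],"delta_rot":[0,0,0]},{"hand":1,"translation":[0,0,3],"delta_rot":[0,0,0]},{"hand":1,"translation":[0,0,0],"delta_rot":[0,0,0]},{"hand":1,"translation":[0,0,0],"delta_rot":[0,0,0]}]' 40
python3 - <<'E'
from h import *
snap("wrist","w3")
from station import ctrl; o=ctrl.get_obs(); print(o['t'],o['tool_pos'],o['tool_rot'])
E
```

```text
t: 4.25
tool_pos: [0.4709, 0.2998, 0.1109]
tool_rot: [-3.137, -0.16, -0.004]
contact_force: [0.2, -0.0, 0.3]
opening: 0.0854
4.3 [0.47120631 0.30000823 0.11159368] [-3.13603196 -0.16050591 -0.00537592]
```

View pics/w3.png

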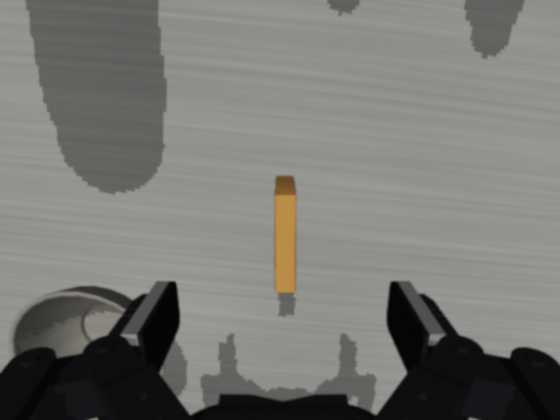

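Run:
```python
from fit import *
crop("w3",240,160,330,310,5,"c8")
```

```text
(no output)
```

View pics/c8.png

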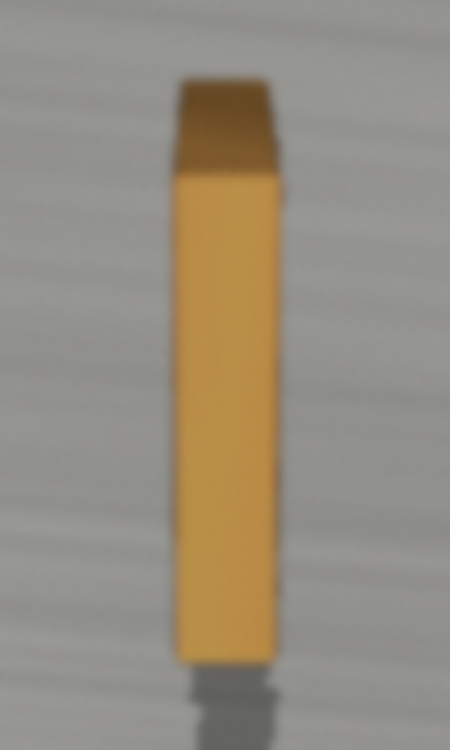

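Run:
```python
from fit import *
c=load("w3")[2]
px=[((x+.5)/5-.5+240,(y+.5)/5-.5+160) for x,y in [(175,174),(281,174),(276,662),(178,662)]]
m=[(.03,.006,.056),(.03,-.006,.056),(-.03,-.006,.056),(-.03,.006,.056)]
for zf in(0,1):
    x,r,res=fit(c,m,px,[.47,.3,.08],zf);print(x.round(4),np.degrees(x[2]),r)
from scipy.spatial.transform import Rotation as R
from station import ctrl
for i in range(1):
    o=ctrl.get_obs(); M=R.from_rotvec(o['tool_rot']).as_matrix(); print(np.degrees(np.arctan2(M[1,0],M[0,0])))
    print(o['tool_pos'],M.T@(np.array([x[0],x[1],.056])-o['tool_pos']))
```

```text
[0.47   0.2987 0.1031] 5.909180110142747 0.45467386291869266
[ 0.4692  0.2986  0.1031 -0.0021] 5.908167575173129 0.2468624218694074
5.8596941276689245
[0.47120631 0.30000823 0.11159368] [-0.00230045  0.00122012  0.05558447]
```

```bash
python3 -m creep '[{"hand":1,"translation":[-0.15,0.12,2.5],"delta_rot":[0,0,0]},{"hand":1,"translation":[0,0,3],"delta_rot":[0,0,0]},{"hand":1,"translation":[0,0,2.1],"delta_rot":[0,0,0]},{"hand":1,"translation":[0,0,0],"delta_rot":[0,0,0]},{"hand":1,"translation":[0,0,0],"delta_rot":[0,0,0]},{"hand":1,"translation":[0,0,0],"delta_rot":[0,0,0]}]' 40
```

```text
t: 5.05
tool_pos: [0.4695, 0.2986, 0.0354]
tool_rot: [-3.136, -0.161, -0.005]
contact_force: [-0.3, 0.2, -0.2]
opening: 0.0854
```

```bash
python3 -m creep '[{"hand":0.4,"translation":[0,0,0],"delta_rot":[0,0,0]},{"hand":0.3,"translation":[0,0,0],"delta_rot":[0,0,0]},{"hand":0.2,"translation":[0,0,0],"delta_rot":[0,0,0]},{"hand":0.15,"translation":[0,0,0],"delta_rot":[0,0,0]},{"hand":0,"translation":[0,0,0],"delta_rot":[0,0,0]},{"hand":0,"translation":[0,0,0],"delta_rot":[0,0,0]},{"hand":0,"translation":[0,0,0],"delta_rot":[0,0,0]},{"hand":0,"translation":[0,0,0],"delta_rot":[0,0,0]}]' 40
python3 - <<'E'
from h import *
snap("wrist","w4")
E
```

```text
t: 6.05
tool_pos: [0.4682, 0.298, 0.0333]
tool_rot: [-3.137, -0.16, -0.0]
contact_force: [-0.6, -0.7, 0.1]
opening: 0.0112
```

View pics/w4.png

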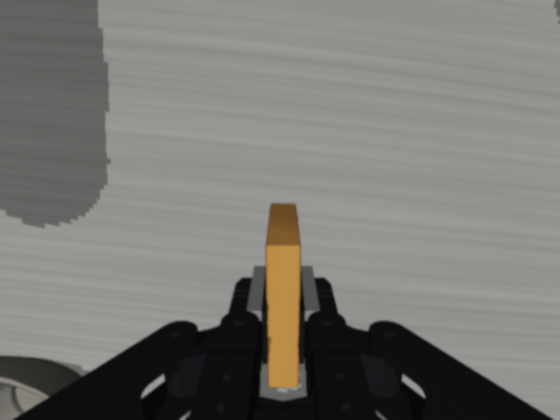

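```bash
python3 -m creep '[{"hand":0,"translation":[0,0,-2],"delta_rot":[0,0,0]},{"hand":0,"translation":[0,0,-4],"delta_rot":[0,0,0]},{"hand":0,"translation":[0,0,-4],"delta_rot":[0,0,0]},{"hand":0,"translation":[0,0,-2],"delta_rot":[0,0,-5.6]},{"hand":0,"translation":[0,0,0],"delta_rot":[0,0,-5.6]},{"hand":0,"translation":[0,0,0],"delta_rot":[0,0,0]}]' 40
python3 -m creep '[{"hand":0,"translation":[0.4,2.5,0],"delta_rot":[0,0,0]},{"hand":0,"translation":[0.4,5,0],"delta_rot":[0,0,0]},{"hand":0,"translation":[0.4,5,0],"delta_rot":[0,0,0]},{"hand":0,"translation":[0.4,5,0],"delta_rot":[0,0,0]},{"hand":0,"translation":[0.4,5,0],"delta_rot":[0,0,0]},{"hand":0,"translation":[0.4,5,0],"delta_rot":[0,0,0]},{"hand":0,"translation":[0.4,5,0],"delta_rot":[0,0,0]},{"hand":0,"translation":[0.4,4,0],"delta_rot":[0,0,0]}]' 40
python3 -m creep '[{"hand":0,"translation":[0,3.6,0],"delta_rot":[0,0,0]},{"hand":0,"translation":[0,0,0],"delta_rot":[0,0,0]},{"hand":0,"translation":[0,0,0],"delta_rot":[0,0,0]},{"hand":0,"translation":[0,0,0],"delta_rot":[0,0,0]}]' 40
python3 - <<'E'
from h import *
snap("wrist","w5")
from station import ctrl
from scipy.spatial.transform import Rotation as R
o=ctrl.get_obs(); M=R.from_rotvec(o['tool_rot']).as_matrix(); print(o['t'],np.degrees(np.arctan2(M[1,0],M[0,0])),o['tool_pos'],(M.T@(np.array([.619,-.0753,0])-o['tool_pos'])).round(4),M[:,2].round(4))
E
```

```text
t: 6.85
tool_pos: [0.4685, 0.2982, 0.155]
tool_rot: [-3.107, -0.464, -0.003]
contact_force: [-0.2, -0.3, -0.9]
opening: 0.0113
t: 7.85
tool_pos: [0.606, -0.0435, 0.1534]
tool_rot: [-3.107, -0.461, 0.0]
contact_force: [0.1, 0.6, -0.8]
opening: 0.0114
t: 8.35
tool_pos: [0.616, -0.0749, 0.1532]
tool_rot: [-3.106, -0.467, 0.001]
contact_force: [0.4, -0.4, 0.4]
opening: 0.0111
8.4 17.110032101083284 [ 0.61601835 -0.07491986  0.15324573] [0.0028 0.0013 0.1532] [-3.e-04  2.e-04 -1.e+00]
```

View pics/w5.png

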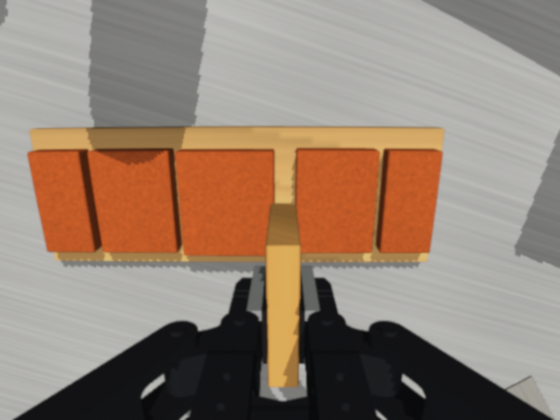

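Run:
```python
from h import *
crop("w5",165,115,385,275,3.6,"c9");
```

```text
(no output)
```

View pics/c9.png

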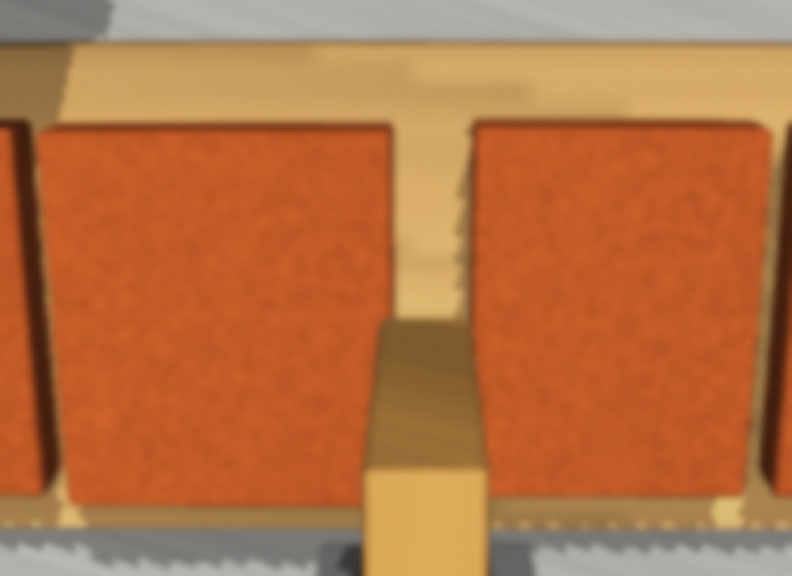

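```bash
cat > w5.py <<'E'
from fit import *
c=load("w5")[2]
A=lambda x,y:((x+.5)/3.6-.5+165,(y+.5)/3.6-.5+115)
L=[(A(40,132),40,40),(A(393,129),40,-30),(A(72,504),-40,40),(A(473,126),40,-46),(A(770,128),40,-106),(A(743,494),-40,-106),((441,151),40,-152),((431,251),-40,-152),((30,153),40,152),((47,251),-40,152)]
px=[l[0] for l in L]; m=[(X/1e3,Y/1e3,.033 if Y in(40,-30) else .028) for _,X,Y in L]
for zf in(0,1):
    x,r,res=fit(c,m,px,[.6,-.04,.29],zf); print(x.round(4),np.degrees(x[2]),r)
    s,k=np.sin(x[2]),np.cos(x[2]); J=np.array([x[0]+s*.038,x[1]-k*.038]); print("joint",J)
    print(res.round(1).tolist())
px=[A(366,469),A(487,469),(299,386.5),(267.5,387),A(385,320),A(468,320)]
m=[(.03,.006,.056),(.03,-.006,.056),(-.03,-.006,.056),(-.03,.006,.056),(.03,.00425,0),(.03,-.00425,0)]
y,r,res=fit(c,m,px,[.617,-.075,.29],1); print("spacer",y.round(4),np.degrees(y[2]),r,res.round(1).tolist())
d=J-y[:2]; print("move tool x,y (mm)",1e3*(k*d[0]+s*d[1]),1e3*(s*d[0]-k*d[1]))
E
python3 w5.py
```

```text
[ 0.608  -0.0392  0.3015] 17.27363283607579 1.3953205380155487
joint [ 0.61932925 -0.07545749]
[[-1.6, -0.1], [0.0, 0.2], [-0.8, 1.0], [0.5, -0.0], [1.9, -0.5], [1.3, 0.8], [2.7, -1.0], [-0.6, 1.3], [-3.9, -0.9], [0.2, 1.5]]
[ 0.6075 -0.0392  0.301  -0.0028] 17.244712286086024 0.885280574822093
joint [ 0.61877335 -0.07549966]
[[-0.5, 0.0], [-0.0, 0.4], [-0.0, 0.1], [0.2, 0.2], [0.7, -0.3], [0.3, 0.0], [0.9, -0.7], [-2.2, 0.6], [-1.4, -0.9], [2.2, 0.6]]
spacer [ 0.6162 -0.0747  0.3004  0.1177] 17.213932306663477 1.658627240395084 [[-0.8, 1.8], [0.8, 1.8], [-0.6, -0.2], [0.6, -0.7], [2.7, -2.0], [-2.8, -2.0]]
move tool x,y (mm) 2.1857623423284154 1.527477541143726
```

```bash
python3 -m creep '[{"hand":0,"translation":[0.2,0.15,2],"delta_rot":[0,0,0]},{"hand":0,"translation":[0,0,3],"delta_rot":[0,0,0]},{"hand":0,"translation":[0,0,2],"delta_rot":[0,0,0]},{"hand":0,"translation":[0,0,0],"delta_rot":[0,0,0]},{"hand":0,"translation":[0,0,0],"delta_rot":[0,0,0]},{"hand":0,"translation":[0,0,0],"delta_rot":[0,0,0]}]' 40
python3 - <<'E'
from h import *
snap("wrist","w6");snap("scene","s6");snap("top","t6")
crop("w6",165,150,385,310,3.6,"c10");crop("s6",80,140,240,240,5,"c11");crop("t6",350,170,450,270,6,"c12")
from station import ctrl
from scipy.spatial.transform import Rotation as R
o=ctrl.get_obs(); M=R.from_rotvec(o['tool_rot']).as_matrix(); print(o['t'],np.degrees(np.arctan2(M[1,0],M[0,0])),o['tool_pos'],(M.T@(np.array([.619,-.0753,0])-o['tool_pos'])).round(4))
E
```

```text
t: 9.15
tool_pos: [0.6197, -0.0771, 0.0848]
tool_rot: [3.106, 0.466, 0.004]
contact_force: [-0.5, -0.7, -0.6]
opening: 0.0114
9.3 17.052552373596225 [ 0.61934805 -0.07700652  0.08439378] [ 0.     -0.0018  0.0844]
```

View pics/c10.png

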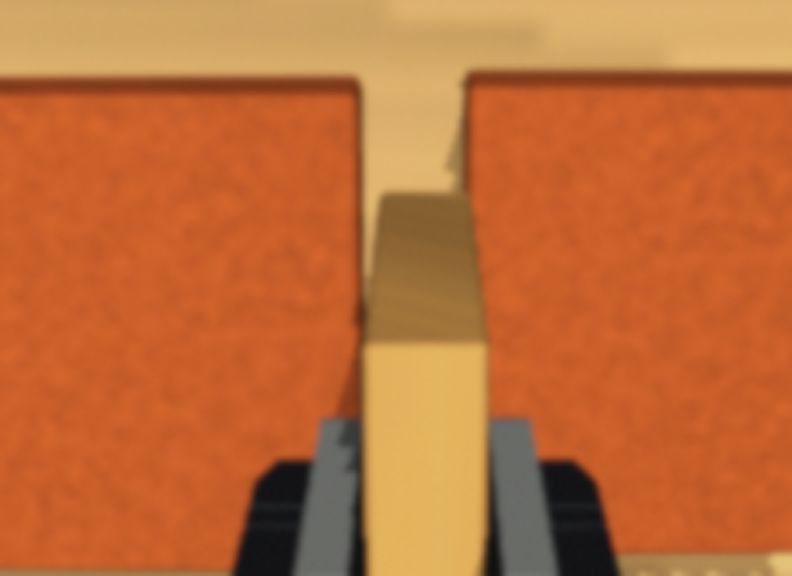

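View pics/c11.png

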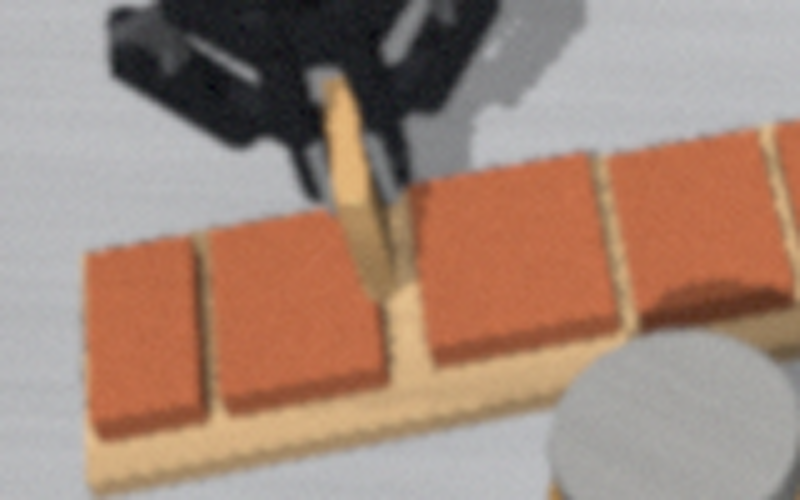

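View pics/c12.png

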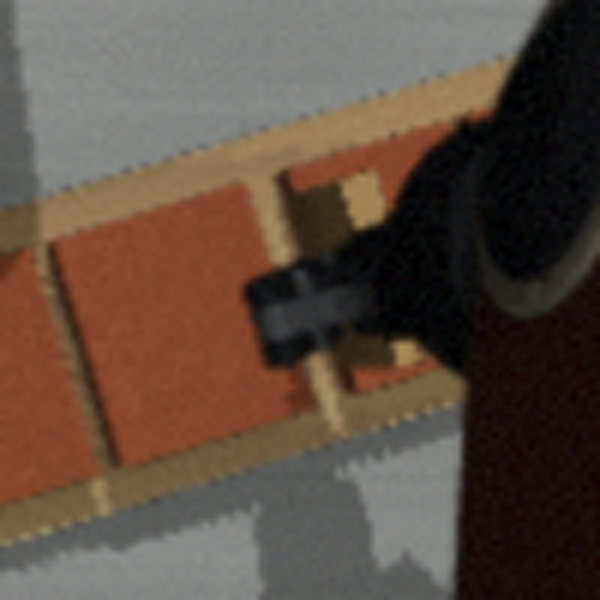

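```bash
cat > w6.py <<'E'
from fit import *
import sys
c=load("w6")[2]
A=lambda x,y:((x+.5)/3.6-.5+165,(y+.5)/3.6-.5+150)
a=np.radians(17.15); k,s=np.cos(a),np.sin(a)
for dz in(0,-.0025):
    p=atz(c,*A(360,93),.033+dz)[:2]; q=atz(c,*A(467,86),.028+dz)[:2]
    ex=np.array([k,s]);ey=np.array([-s,k])
    print("gap width mm",1e3*(p-q)@ey)
    J=(p+q)/2-.040*ex; print("joint",J)
    # right edge lower: (360,318)?  new tile edge lower point
px=[A(365,343),A(487,343),A(378,195),A(469,195)]
m=[(.03,.006,.056),(.03,-.006,.056),(.03,.006,.004),(.03,-.006,.004)]
y,r,res=fit(c,m,px,[.619,-.077,.3],1); print("spacer",y.round(4),np.degrees(y[2]),r,res.round(1).tolist())
d=J-y[:2]; print("move tool mm",1e3*d@ex,-1e3*d@ey)
E
python3 w6.py
```

```text
gap width mm 15.679456432955552
joint [ 0.61909999 -0.07540105]
gap width mm 15.88675518746142
joint [ 0.6186052 -0.0755333]
spacer [ 0.6189 -0.077   0.2979  0.0455] 17.06964913694753 0.2621392539623157 [[-0.3, 0.0], [-0.1, 0.0], [0.6, -0.0], [-0.0, -0.0]]
move tool mm 0.09923484100665841 -1.4834709442439509
```

```bash
python3 -m creep '[{"hand":0,"translation":[0,-0.15,0],"delta_rot":[0,0,0]},{"hand":0,"translation":[0,0,0.8],"delta_rot":[0,0,0]},{"hand":0,"translation":[0,0,0],"delta_rot":[0,0,0]},{"hand":0,"translation":[0,0,0],"delta_rot":[0,0,0]},{"hand":0,"translation":[0,0,0],"delta_rot":[0,0,0]}]' 40
python3 - <<'E'
from h import *
snap("wrist","w7")
crop("w7",165,150,385,310,3.6,"c13")
from station import ctrl
o=ctrl.get_obs(); print(o['t'],o['tool_pos'])
E
```

```text
t: 9.93
tool_pos: [0.6184, -0.0754, 0.0754]
tool_rot: [3.107, 0.466, 0.0]
contact_force: [-0.1, 0.7, -0.6]
opening: 0.0114
9.975 [ 0.6183848  -0.07542146  0.0754316 ]
```

View pics/c13.png

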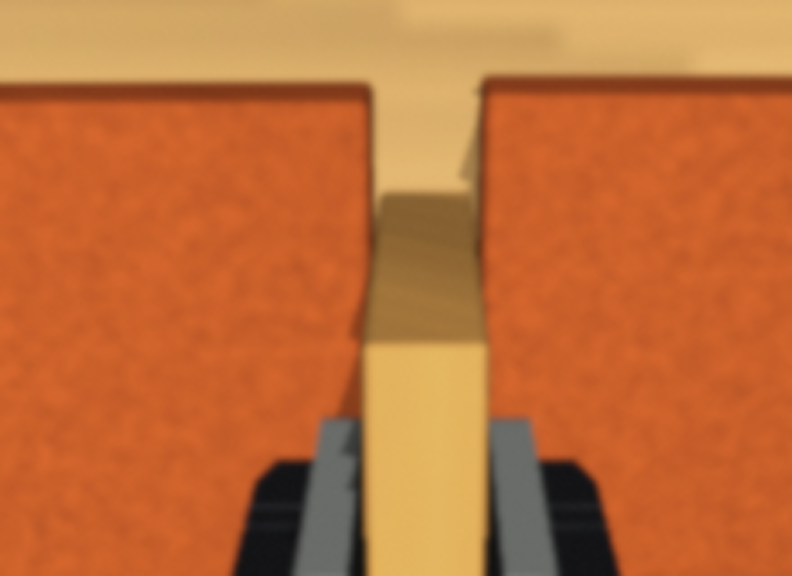

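```bash
sed -e 's/"w6"/"w7"/' -e 's/A(360,93)/A(372,99)/' -e 's/A(467,86)/A(484,92)/' w6.py > w7.py; python3 w7.py
```

```text
gap width mm 15.650536607166456
joint [ 0.61926788 -0.07541271]
gap width mm 15.86787588024261
joint [ 0.61876371 -0.07557385]
spacer [ 0.6174 -0.0754  0.2984  0.0354] 17.096687475597104 0.31547620009994576 [[-0.3, 0.1], [-0.3, 0.1], [0.8, -0.1], [0.0, -0.1]]
move tool mm 1.2996233704054116 0.5729566791918344
```

```bash
python3 -m creep '[{"hand":0,"translation":[0.1,0.05,0.5],"delta_rot":[0,0,0]},{"hand":0,"translation":[0,0,0.5],"delta_rot":[0,0,0]},{"hand":0,"translation":[0,0,0.4],"delta_rot":[0,0,0]},{"hand":0,"translation":[0,0,0],"delta_rot":[0,0,0]},{"hand":0,"translation":[0,0,0],"delta_rot":[0,0,0]}]' 40
python3 - <<'E'
from h import *
snap("wrist","w8")
crop("w8",165,150,385,310,3.6,"c14")
from station import ctrl
o=ctrl.get_obs(); print(o['t'],o['tool_pos'],o['contact_force'])
E
```

```text
t: 10.6
tool_pos: [0.6194, -0.0756, 0.0613]
tool_rot: [3.107, 0.466, 0.0]
contact_force: [-0.4, -0.0, -0.0]
opening: 0.0109
10.65 [ 0.61951582 -0.07562273  0.06149848] [-0.53425664  0.19597945 -0.05653682]
```

View pics/c14.png

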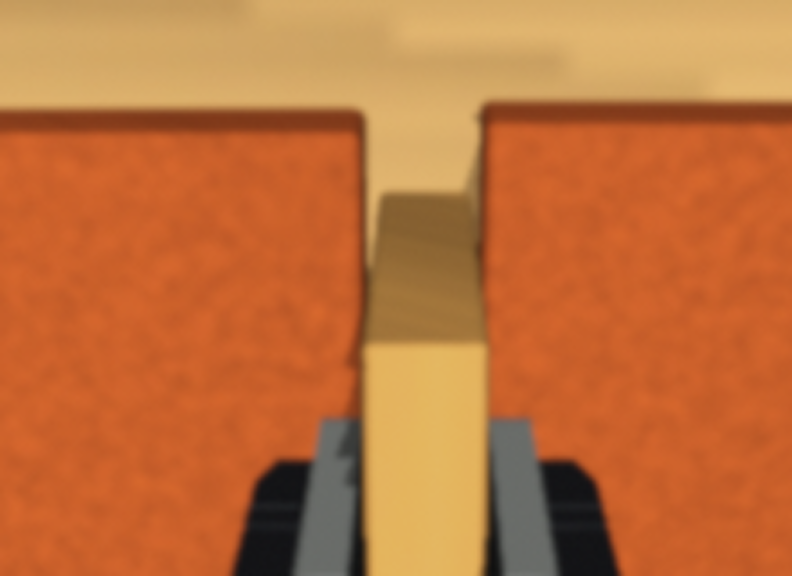

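```bash
sed -e 's/"w6"/"w8"/' -e 's/A(360,93)/A(364,131)/' -e 's/A(467,86)/A(486,122)/' w6.py > w8.py; python3 w8.py
```

```text
gap width mm 15.817725386416713
joint [ 0.61913827 -0.07550231]
gap width mm 16.056197990601646
joint [ 0.61857318 -0.07567593]
spacer [ 0.6184 -0.0756  0.2984  0.0213] 17.09918926578604 0.31793579626862367 [[-0.3, 0.1], [-0.3, 0.1], [0.8, -0.1], [0.0, -0.1]]
move tool mm 0.13183670667142183 0.15175013865589537
```

```bash
python3 -m creep '[{"hand":0,"translation":[0,0,0.4],"delta_rot":[0,0,0]},{"hand":0,"translation":[0,0,0.4],"delta_rot":[0,0,0]},{"hand":0,"translation":[0,0,0.2],"delta_rot":[0,0,0]},{"hand":0,"translation":[0,0,0],"delta_rot":[0,0,0]},{"hand":0,"translation":[0,0,0],"delta_rot":[0,0,0]}]' 40
python3 -m creep '[{"hand":0,"translation":[0,0,0.2],"delta_rot":[0,0,0]},{"hand":0,"translation":[0,0,0],"delta_rot":[0,0,0]},{"hand":0,"translation":[0,0,0],"delta_rot":[0,0,0]}]' 40
```

```text
t: 11.28
tool_pos: [0.6194, -0.0756, 0.0514]
tool_rot: [3.107, 0.466, 0.0]
contact_force: [0.1, -0.2, -0.4]
opening: 0.0114
t: 11.65
tool_pos: [0.6194, -0.0756, 0.0493]
tool_rot: [-3.107, -0.466, 0.0]
contact_force: [0.4, 0.4, -0.7]
opening: 0.0118
```

```bash
python3 -m creep '[{"hand":0,"translation":[0,0,0.15],"delta_rot":[0,0,0]},{"hand":0,"translation":[0,0,0],"delta_rot":[0,0,0]},{"hand":0,"translation":[0,0,0],"delta_rot":[0,0,0]}]' 40
python3 -m creep '[{"hand":0,"translation":[0,0,0.1],"delta_rot":[0,0,0]},{"hand":0,"translation":[0,0,0],"delta_rot":[0,0,0]},{"hand":0,"translation":[0,0,0],"delta_rot":[0,0,0]}]' 40
```

```text
t: 12.02
tool_pos: [0.6193, -0.0756, 0.0478]
tool_rot: [-3.107, -0.466, 0.0]
contact_force: [0.0, 0.4, -0.1]
opening: 0.0116
t: 12.4
tool_pos: [0.6194, -0.0756, 0.0468]
tool_rot: [-3.107, -0.466, 0.0]
contact_force: [0.3, -0.9, -0.5]
opening: 0.0118
```

```bash
python3 -m creep '[{"hand":0,"translation":[0,0,0.1],"delta_rot":[0,0,0]},{"hand":0,"translation":[0,0,0],"delta_rot":[0,0,0]},{"hand":0,"translation":[0,0,0],"delta_rot":[0,0,0]}]' 40
python3 -m creep '[{"hand":0,"translation":[0,0,0.1],"delta_rot":[0,0,0]},{"hand":0,"translation":[0,0,0],"delta_rot":[0,0,0]},{"hand":0,"translation":[0,0,0],"delta_rot":[0,0,0]}]' 40
```

```text
t: 12.78
tool_pos: [0.6194, -0.0756, 0.0458]
tool_rot: [-3.107, -0.466, 0.0]
contact_force: [0.2, 0.0, -0.3]
opening: 0.0115
t: 13.15
tool_pos: [0.6196, -0.0757, 0.0453]
tool_rot: [3.107, 0.466, 0.001]
contact_force: [-0.8, 0.9, 3.8]
opening: 0.0116
```

```bash
python3 -m creep '[{"hand":0.2,"translation":[0,0,0],"delta_rot":[0,0,0]},{"hand":0.3,"translation":[0,0,0],"delta_rot":[0,0,0]},{"hand":0.4,"translation":[0,0,0],"delta_rot":[0,0,0]},{"hand":0.4,"translation":[0,0,0],"delta_rot":[0,0,0]}]' 40
python3 - <<'E'
from h import *
snap("wrist","w9");snap("scene","s9")
crop("s9",80,140,240,240,5,"c15")
E
```

```text
t: 13.65
tool_pos: [0.6193, -0.0756, 0.0446]
tool_rot: [-3.107, -0.466, 0.0]
contact_force: [0.7, 1.0, -0.0]
opening: 0.0343
```

View pics/w9.png

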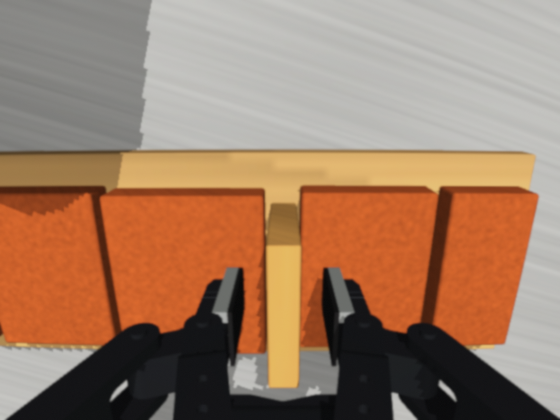

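View pics/c15.png

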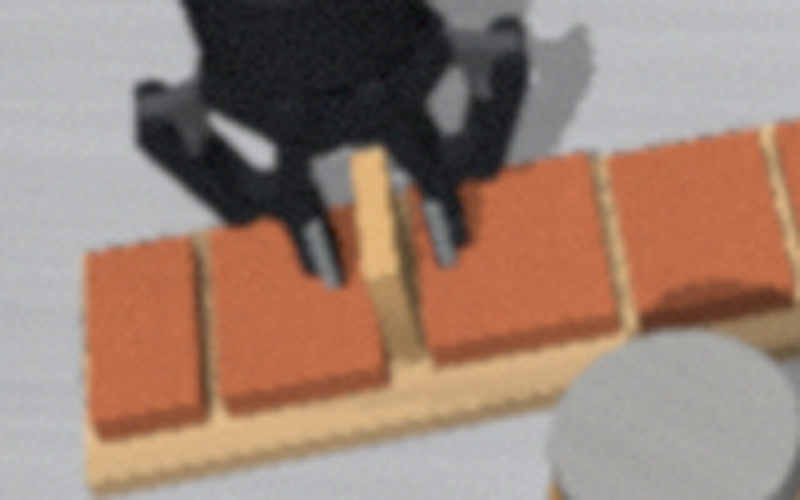

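```bash
python3 -m creep '[{"hand":0.4,"translation":[0,0,0],"delta_rot":[0,0,0]},{"hand":0.4,"translation":[0,0,-1],"delta_rot":[0,0,0]},{"hand":0.4,"translation":[0,0,-4],"delta_rot":[0,0,0]},{"hand":0.4,"translation":[0,0,-3],"delta_rot":[0,0,0]},{"hand":0,"translation":[0,-2.5,0],"delta_rot":[0,0,0]},{"hand":0,"translation":[0,-2.5,0],"delta_rot":[0,0,0]},{"hand":0,"translation":[0,0,0],"delta_rot":[0,0,0]},{"hand":0,"translation":[0,0,0],"delta_rot":[0,0,0]}]' 40
python3 -m creep '[{"hand":0,"translation":[0,0,0],"delta_rot":[0,0,0]},{"hand":0,"translation":[0,0,0],"delta_rot":[0,0,0]}]' 40
python3 - <<'E'
from h import *
snap("wrist","w10");snap("scene","s10")
crop("s10",80,120,240,240,5,"c16");crop("w10",200,180,400,330,4,"c17")
from station import ctrl
o=ctrl.get_obs(); print(o['t'],o['tool_pos'],o['contact_force'])
E
```

```text
t: 14.75
tool_pos: [0.6038, -0.0271, 0.1235]
tool_rot: [-3.106, -0.468, 0.003]
contact_force: [0.7, -0.6, 0.1]
opening: -0.0001
t: 15.0
tool_pos: [0.6047, -0.0282, 0.1245]
tool_rot: [-3.107, -0.465, 0.001]
contact_force: [0.3, -0.4, -0.3]
opening: -0.0
15.1 [ 0.60479344 -0.0281921   0.12472175] [-0.1184933  -0.49518797  0.92662721]
```

View pics/w10.png

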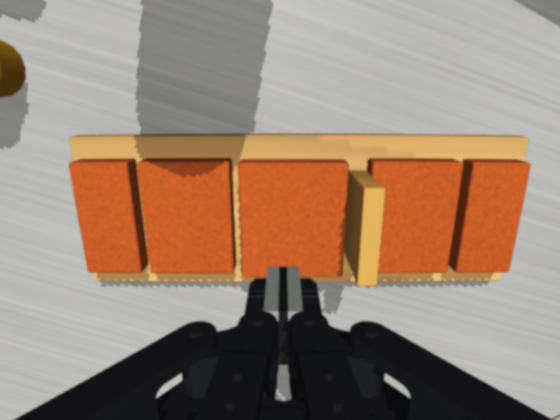

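View pics/c16.png

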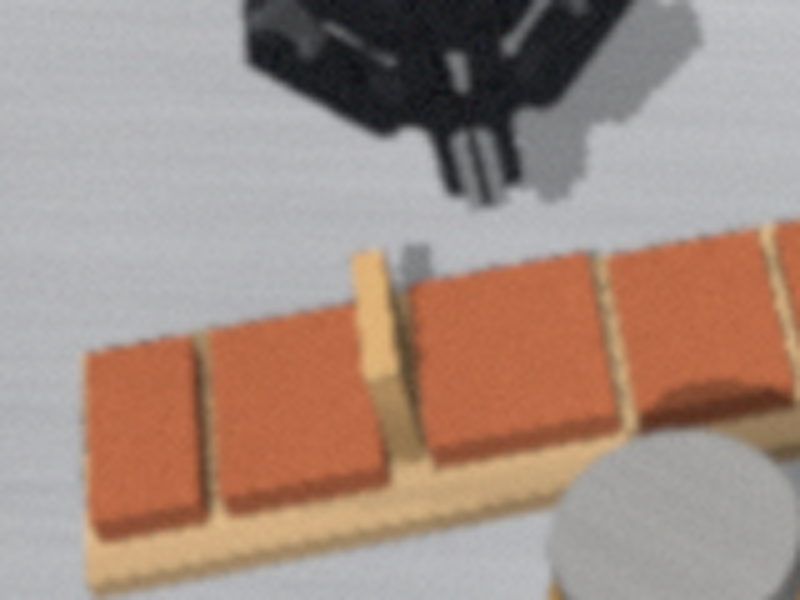

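View pics/c17.png

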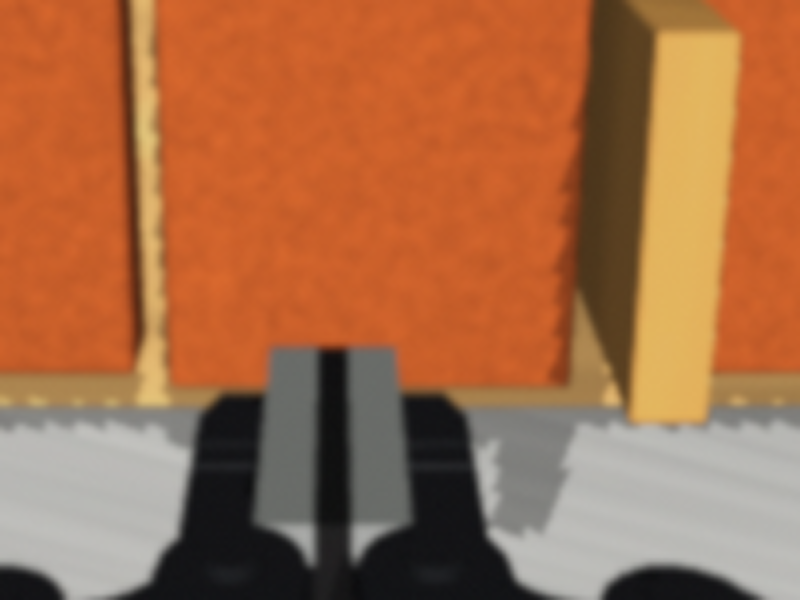

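Run:
```python
from fit import *
c=load("w10")[2]
px=[((x+.5)/4-.5+200,(y+.5)/4-.5+180) for x,y in [(657,31),(740,33),(709,420),(630,420)]]
m=[(.03,.006,.056),(.03,-.006,.056),(-.03,-.006,.056),(-.03,.006,.056)]
y,r,res=fit(c,m,px,[.619,-.076,.3],1);print(y.round(4),np.degrees(y[2]),r)
x,r,res=fit(c,np.array(m)+[0,0,.012],px,[.619,-.076,.3]);print(x.round(4),np.degrees(x[2]),r)
```

```text
[ 0.6207 -0.076   0.3029  0.0087] 17.352616785712218 0.2656536168059133
[ 0.6217 -0.0748  0.3041] 17.422662545786395 0.6526406083372606
```

```bash
python3 -m creep '[{"hand":0,"translation":[0,0,2],"delta_rot":[0,0,0]},{"hand":0,"translation":[0,0,3],"delta_rot":[0,0,0]},{"hand":0,"translation":[0,0,2],"delta_rot":[0,0,0]},{"hand":0,"translation":[0,0,0.8],"delta_rot":[0,0,0]},{"hand":0,"translation":[0,0,0],"delta_rot":[0,0,0]},{"hand":0,"translation":[0,0,0],"delta_rot":[0,0,0]}]' 40
python3 -m creep '[{"hand":0,"translation":[0,0,0.2],"delta_rot":[0,0,0]},{"hand":0,"translation":[0,0,0.2],"delta_rot":[0,0,0]},{"hand":0,"translation":[0,0,0.2],"delta_rot":[0,0,0]},{"hand":0,"translation":[0,0,0],"delta_rot":[0,0,0]},{"hand":0,"translation":[0,0,0],"delta_rot":[0,0,0]}]' 40
```

```text
t: 15.85
tool_pos: [0.6056, -0.0279, 0.048]
tool_rot: [3.106, 0.466, 0.003]
contact_force: [0.2, 0.4, 0.5]
opening: 0.0002
t: 16.48
tool_pos: [0.6048, -0.0278, 0.0411]
tool_rot: [3.107, 0.466, 0.0]
contact_force: [-0.3, -0.4, 2.0]
opening: 0.0002
```

```bash
python3 -m creep '[{"hand":0,"translation":[0,0,0.2],"delta_rot":[0,0,0]},{"hand":0,"translation":[0,0,0.2],"delta_rot":[0,0,0]},{"hand":0,"translation":[0,0,0.2],"delta_rot":[0,0,0]},{"hand":0,"translation":[0,0,0],"delta_rot":[0,0,0]},{"hand":0,"translation":[0,0,0],"delta_rot":[0,0,0]}]' 40
```

```text
t: 17.1
tool_pos: [0.6049, -0.0278, 0.0362]
tool_rot: [3.107, 0.466, -0.0]
contact_force: [-4.5, 0.7, 9.7]
opening: -0.0
```

```bash
python3 -m creep '[{"hand":0,"translation":[0,0,0.1],"delta_rot":[0,0,0]},{"hand":0,"translation":[0,0,0.1],"delta_rot":[0,0,0]},{"hand":0,"translation":[0,0,0],"delta_rot":[0,0,0]},{"hand":0,"translation":[0,0,0],"delta_rot":[0,0,0]},{"hand":0,"translation":[0,0,0],"delta_rot":[0,0,0]},{"hand":0,"translation":[0,0,0],"delta_rot":[0,0,0]}]' 40
python3 - <<'E'
from h import *
snap("wrist","w11");snap("scene","s11")
crop("s11",80,120,240,240,5,"c18")
E
```

```text
t: 17.85
tool_pos: [0.605, -0.0278, 0.036]
tool_rot: [-3.107, -0.466, 0.002]
contact_force: [-9.9, 1.4, 19.9]
opening: 0.0004
```

View pics/w11.png

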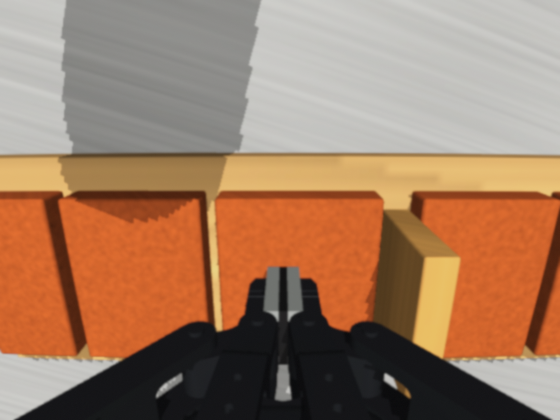

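View pics/c18.png

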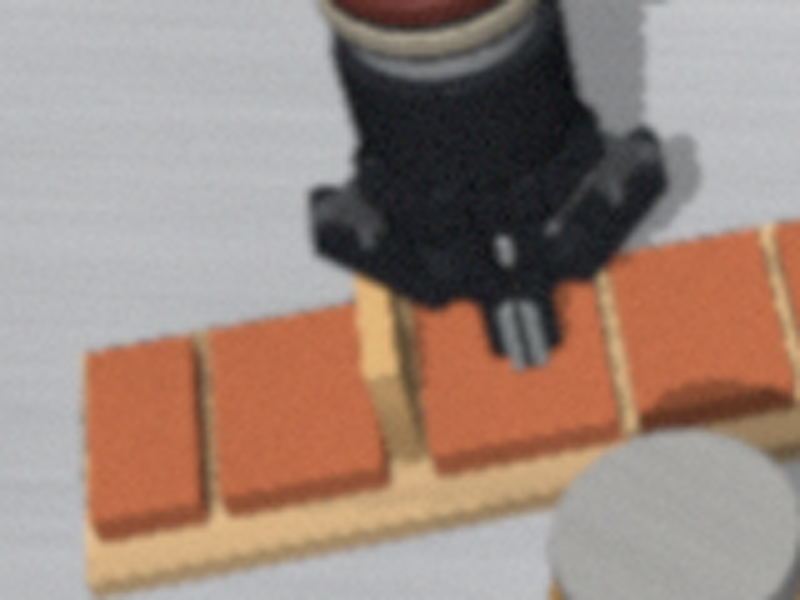

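Run:
```python
from fit import *
im,d,c=load("w11")
# points of gripper in tool-ish frame: lateral distance from joint/spacer axis
a=np.radians(17.15);ex=np.array([np.cos(a),np.sin(a)]);ey=np.array([-ex[1],ex[0]])
S=np.array([.6195,-.0757])
pts=[]
for v in range(230,419,2):
    for u in range(285,470,2):
        if d[v,u]>0:
            p=atd(c,u,v,d[v,u]); b=im[v,u].astype(int)
            if b.max()<70: pts.append(np.r_[ (p[:2]-S)@ex,(p[:2]-S)@ey,p[2],u,v])
pts=np.array(pts)
sel=pts[(pts[:,2]<.085)&(pts[:,2]>.04)]
print(len(pts),len(sel)); 
for lo in np.arange(.03,.15,.01):
    q=pts[(pts[:,2]>=lo)&(pts[:,2]<lo+.01)]
    if len(q): print(round(lo,2),len(q),"min lateral to spacer axis mm",(q[:,1].min()*1e3).round(1),"x",(q[q[:,1].argmin(),0]*1e3).round(1),q[q[:,1].argmin(),3:])
crop("w11",340,200,480,400,3,"c19")
px=None
from station import ctrl
o=ctrl.get_obs();print(o['contact_force'],o['wrist_torque'])
```

```text
3959 1203
0.03 18 min lateral to spacer axis mm 6.4 x -14.3 [385. 326.]
0.04 59 min lateral to spacer axis mm 37.2 x 7.2 [317. 294.]
0.05 73 min lateral to spacer axis mm 6.1 x -6.3 [399. 334.]
0.06 78 min lateral to spacer axis mm 6.2 x -23.3 [399. 382.]
0.07 438 min lateral to spacer axis mm 16.2 x 11.6 [397. 336.]
0.08 1072 min lateral to spacer axis mm 8.9 x 11.4 [431. 354.]
0.09 929 min lateral to spacer axis mm 3.1 x 12.4 [467. 374.]
0.1 1025 min lateral to spacer axis mm 4.0 x 12.5 [469. 382.]
0.11 265 min lateral to spacer axis mm 32.5 x 16.9 [369. 416.]
[-9.92917699  1.47180278 19.81098431] [ 0.18056759  1.71013404 -0.01345992]
```

View pics/c19.png

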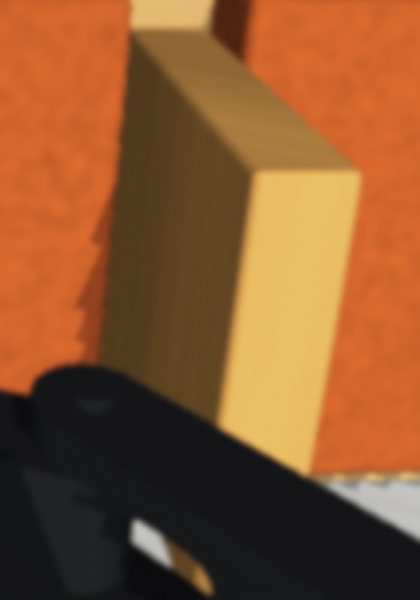

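```bash
python3 -m creep '[{"hand":0,"translation":[0,0,-0.5],"delta_rot":[0,0,0]},{"hand":0,"translation":[0,0,-1],"delta_rot":[0,0,0]},{"hand":0,"translation":[0,-1.0,0],"delta_rot":[0,0,0]},{"hand":0,"translation":[0,0,0],"delta_rot":[0,0,0]},{"hand":0,"translation":[0,0,0],"delta_rot":[0,0,0]},{"hand":0,"translation":[0,0,0],"delta_rot":[0,0,0]}]' 40
python3 - <<'E'
from h import *
snap("wrist","w12");snap("scene","s12")
crop("s12",80,120,240,240,5,"c20")
E
```

```text
t: 18.7
tool_pos: [0.6015, -0.0182, 0.0473]
tool_rot: [-3.107, -0.466, 0.001]
contact_force: [-0.7, -0.1, 0.2]
opening: -0.0001
```

View pics/w12.png

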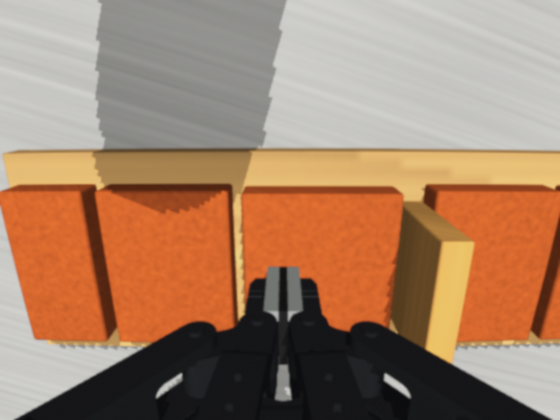

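View pics/c20.png

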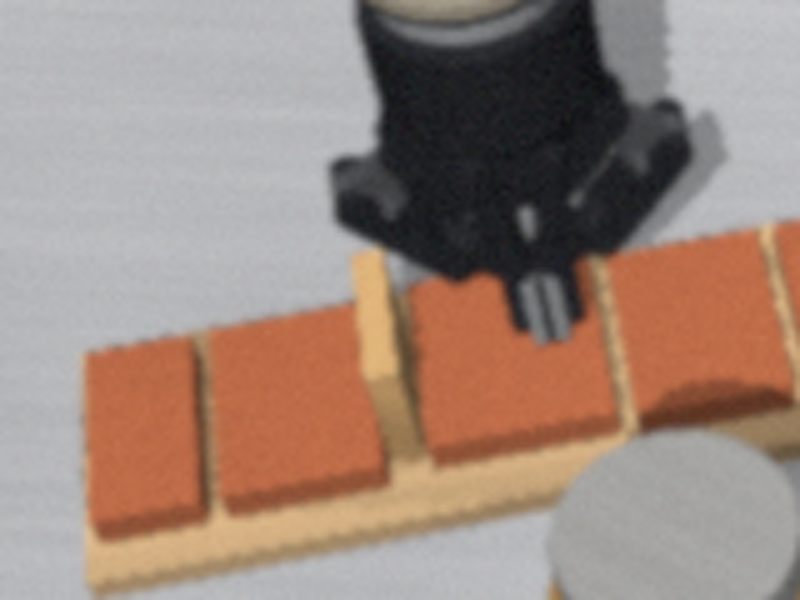

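```bash
python3 -m creep '[{"hand":0,"translation":[0,0,0.5],"delta_rot":[0,0,0]},{"hand":0,"translation":[0,0,0.4],"delta_rot":[0,0,0]},{"hand":0,"translation":[0,0,0.3],"delta_rot":[0,0,0]},{"hand":0,"translation":[0,0,0.2],"delta_rot":[0,0,0]},{"hand":0,"translation":[0,0,0],"delta_rot":[0,0,0]},{"hand":0,"translation":[0,0,0],"delta_rot":[0,0,0]},{"hand":0,"translation":[0,0,0],"delta_rot":[0,0,0]},{"hand":0,"translation":[0,0,0],"delta_rot":[0,0,0]}]' 40
```

```text
t: 19.8
tool_pos: [0.602, -0.0183, 0.036]
tool_rot: [-3.107, -0.466, 0.002]
contact_force: [-7.0, 1.2, 14.0]
opening: 0.0002
```

```bash
python3 -m creep '[{"hand":0,"translation":[0,0,0.1],"delta_rot":[0,0,0]},{"hand":0,"translation":[0,0,0],"delta_rot":[0,0,0]},{"hand":0,"translation":[0,0,0],"delta_rot":[0,0,0]},{"hand":0,"translation":[0,0,0],"delta_rot":[0,0,0]},{"hand":0,"translation":[0,0,0],"delta_rot":[0,0,0]},{"hand":0,"translation":[0,0,0],"delta_rot":[0,0,0]}]' 40
python3 - <<'E'
from h import *
snap("wrist","w13");snap("scene","s13")
crop("s13",80,120,240,240,5,"c21")
E
```

```text
t: 20.55
tool_pos: [0.602, -0.0183, 0.036]
tool_rot: [-3.107, -0.466, 0.002]
contact_force: [-10.2, 0.3, 17.7]
opening: -0.0003
```

View pics/w13.png

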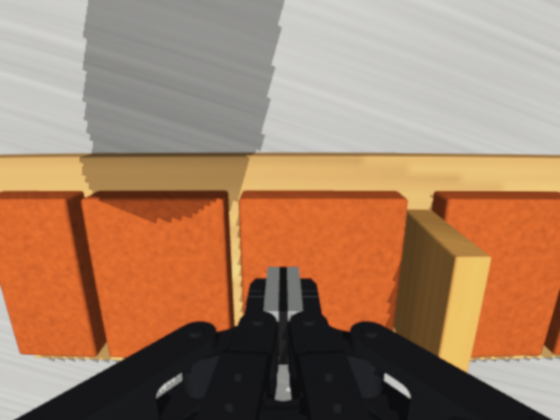

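View pics/c21.png

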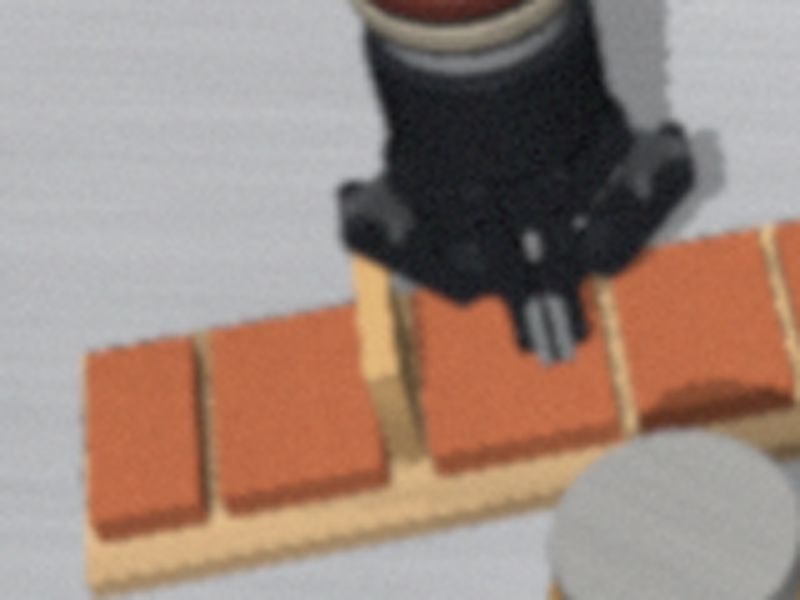

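Flush: the far edges of the new tile (240–405, 192) and its neighbours line up. The spacer stands upright and clear of the linkage. The downward push is about 18 N.

Run:
```python
from station import ctrl
o=ctrl.get_obs(); print(o['t'],o['tool_pos'],o['contact_force'])
print(ctrl.finish_job())
```

```text
20.65 [ 0.60200986 -0.01834595  0.03593801] [-9.77958207  0.02491355 19.28748567]
the job is handed in; nothing more can be done
None
```

I lowered the spacer into the wide joint on the new tile's -y side, let go of it, then pressed the tile flush with the shut fingertips. I handed the job in at about 20.7 s, still holding the tile down; no verdict was reported.

**Spacer:** Lowering it met the board at 3.8 N. The camera check after letting go put its foot at 8.7 mm against the board's 12 mm. The same wrist camera also read the tile heights about 2.5 mm low, so I took it as down on the board. It was within about 2 mm of the joint's centre and still upright in the last pictures.

**Press:** My first press came down with the gripper's linkage only a few millimetres from the spacer. I lifted, moved 10 mm further from the joint and pressed again. The last reading was about 19 N downward with the fingertips at 28 mm, which is flush.

**Left as they were:** There was also about 10 N of sideways force along x in that reading. I took it for fingertip friction because it grew in proportion to the push. I measured the linkage clearance only at the first press; after the shift I checked it by eye in the pictures. Neither jar was touched by any planned move. Jar A was still standing in the last scene picture; I did not check jar B again after the start.

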